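Put the repair bench's reel, tape, flux and screwdriver back in their holders

TASK

Clear the camera repair bench by putting four things back in their own holders: the solder reel down over the slim spindle, the roll of masking tape over the short thick stub, the flux bottle upright in its round well, and the screwdriver laid in both forks of its rest. Set each one fully down and let go, keep the flux bottle upright all the time, and leave the opened camera where it lies.

Things in the scene. Friction and masses are not known exactly. Their poses are not given: they have to be found in the camera images.
- reel: Loose reel of solder standing on one end: 60 mm diameter over the two white flanges, 46 mm tall, silver-grey windings between, a 20 mm hole right through along its upright axis. It can be gripped anywhere across its 60 mm diameter. About 0.25 kg. Origin: centre of its underside, z axis up.
- tape: Loose roll of cream masking tape lying flat: 62 mm outer diameter, 24 mm tall, 38 mm hole through its upright axis. About 0.06 kg. Origin: centre of its underside, z axis up.
- bottle: Loose capped amber flux bottle standing upright: round body 38 mm diameter and straight up to 56 mm, white label, black cap 31 mm diameter from 61 to 78 mm (total height 78 mm). About 0.09 kg. Origin: centre of its underside, z axis up.
- driver: Loose screwdriver lying down, 0.07 kg: black eight-sided handle 104 mm long, 18 mm across flats (it lies on one flat), then a 5 mm steel shank. Origin: on the axis at the middle of the handle, 9 mm above the bench when lying; x axis along it towards the tip (tip at x = 120 mm, end cap at x = -64 mm). It balances near the origin: grip it there, across the handle.
- spindle: Solder reel stand, heavy and fixed: dark steel disc base 80 mm diameter, 8 mm thick, with one slim upright steel post, 8 mm diameter, in the middle, its rounded tip 63 mm above the bench. The reel sits flat on the base with the post through its hole. Origin: centre of its underside, z axis up.
- hub: Tape stand, heavy and fixed: pale wooden disc base 84 mm diameter, 8 mm thick, with a short thick white stub in the middle, 26 mm diameter with a chamfered top, its top 27 mm above the bench. The tape lies flat on the base with the stub in its hole. Origin: centre of its underside, z axis up.
- well: Anti-tip well for the flux bottle, heavy and fixed: dark steel disc base 80 mm diameter carrying an open aluminium ring 62 mm outside and 52 mm inside diameter; its floor is 6 mm and its rim 23 mm above the bench. Origin: centre of its underside, z axis up.
- rest: Screwdriver rest, fixed. Aluminium plate 130 (its x) x 60 x 5 mm; two black rubber forks, 10 mm thick, at x = -38 and +38 mm: floor 14 mm above the bench, 24 mm wide, flaring to 39 mm, prongs to 34 mm. The handle lies along x in both forks, its middle over the plate's (axis then 23 mm up), tip either way; the fingers fit in the 66 mm between the forks. Origin: centre of underside.
- camera: Opened black and silver camera body lying on its back, lens mount upward: about 128 mm by 92 mm, 38 mm high, its long side roughly along the robot's x axis. Loose and delicate: not to be disturbed. Its origin is near the middle of its underside.

How it is judged (in metres and radians):
At the end, for the whole second after the job is handed in: Released and at rest, fully down: reel on spindle and tape on hub within 10 mm of centre, bottle upright in well within 12 mm, each within 4 mm of seated height; screwdriver in both forks within 15 mm, 5 mm in height, 0.2 rad, either way round; camera within 15 mm of its start (horizontal distance between reel and spindle below 0.01 m and z of reel in the frame of spindle between 0.004 and 0.012 m and angle between each of reel, tape, bottle's own z axis and vertical below 0.12 rad and linear speed of each of reel, tape, bottle, driver below 0.02 m/s and horizontal distance between tape and hub below 0.01 m and z of tape in the frame of hub between 0.004 and 0.012 m and horizontal distance between bottle and well below 0.012 m and z of bottle in the frame of well between 0.002 and 0.01 m and horizontal distance between driver and rest below 0.015 m and z of driver in the frame of rest between 0.018 and 0.028 m and angle between the x axis of driver and the x axis of rest, either way round below 0.2 rad and distance of camera from where it was at the start of the episode below 0.015 m); the robot touches nothing.
It fails at once if the flux bottle is tipped by more than 35 degrees (angle between bottle's own z axis and vertical above 0.61 rad).
It fails at once if the opened camera is moved by more than 15 mm (distance of camera from where it was at the start of the episode above 0.015 m).
It also fails if it takes over 104 s, if anything falls off the work surface, if the arm or the gripper's body presses on something with over 40 N, if the wrist force passes 120 N, or if a joint passes its speed limit or range.

ROBOT

A 6-joint arm with a two-finger parallel gripper is mounted at the origin on the work surface. World frame = base frame: x ahead of the robot, y to its left, z up, the work surface at z = 0. Lengths are in m, angles in degrees, forces in N, time in s.
With the tool pointing down it reaches from about 0.4 to 0.825 m from the base axis. Payload 7 kg.
Tool frame: the origin (TCP) lies midway between the tips of the shut fingers; the grasp point (between the pads) lies 19 mm behind it; z points along the fingers, y is the direction in which the jaws open and shut (so a half turn about z gives the same grasp; the last joint's range is limited). The gripper opens to 88 mm and grips with 3 to 60 N. Pads are 19 mm wide; open, the fingers measure 130 mm over their backs; the gripper's body (78 mm by 193 mm) begins 47 mm behind the grasp point.
Start: joints at [91.736, 20.546, 0.682, 0, -70.136, -16.507], TCP at [0.172, 0.653, 0.227] pointing down, gripper open.
Joint ranges: [-176.03, 176.03], [-82.01, 121.73], [-58.28, 71.71], [-173.87, 95.51], [-174.79, -0.11], [-173.66, 173.66]. Speed limits (degrees/s): [136.94, 136.94, 172.46, 180, 180, 180].

INTERFACE

Orientations are given as [roll, pitch, yaw] about the fixed x, y, z axes, in that order (R = Rz(yaw) Ry(pitch) Rx(roll)).
In Python, from plant import sensors, viewer, r gives the robot as it stands. The module is installed in compiled form; this text tells all that it offers.
- The arm moves only by the shell command python3 -m handwheel 'ROWS' [OPENING] [FORCE]. ROWS is JSON, one flat list of numbers, 6 for each row, row after row: the shift along the world's x, y, z in cm, then the turn, a rotation vector about the world's x, y, z in rad. In form: [tx, ty, tz, wx, wy, wz, tx, ty, tz, wx, wy, wz, ...]. A call has 1 to 8 rows; each row is the pose to reach, as a shift and turn from the pose measured when the call began; what a row does not reach only later rows make up. A row lasts 1/10 s, in which the tool goes at most 50 mm and 8.59 degrees, less where a joint would pass 70% of its speed; a pose out of reach is approached as far as the arm can. A call with a gripper value outside its range is refused whole. OPENING is the closure in counts, from 0 (fully open) to 255 (shut), set as the call begins (- or left out, the last holds). The fingers move at their own pace and stop on an object; FORCE is the grip in N (left out, the last holds). Time passes only in rows, so rows that repeat a pose let the fingers close. It gives the time, the measured TCP pose, the force and the opening at its end, in the units of the state.
- sensors.get_state(): the state, without advancing time (a new reading comes with each control period).
- viewer.capture(name): name is "scene" or "top" or "wrist"; returns a dict with "img" (480x640x3 uint8, red, green, blue), "camera_matrix" (3x3 intrinsics, pixels), "k1" (the pictures are not rectified: a ray, as slopes to the right and down, at radius r is drawn at 1 + k1 r^2 times it, then the intrinsics apply), "camera_from_world" (4x4, takes a point from world to camera coordinates); the wrist camera has in their place "mount" (4x4, takes a point from camera to tool coordinates, whose origin is the TCP and whose axes are the flange's). Camera axes: x right, y down, z forward; pixel columns grow to the right and rows downward; lengths in m; the calibration is good to about 2 mm. A picture is of the moment at which its call begins: read the wrist's pose just before it. There is no depth.
- r.close_job(): hands the job in, once; it reports no verdict.
The state is a dict: "time_s": time; "joints": joint angles; "qd": joint speeds; "joint_torque": joint torques, N m; "tcp_pos": TCP position; "eef_rot": TCP orientation; "contact_force": force on the tool from outside, world axes, zero at the start; "moment": the same for the moment, N m; "gripper_width": finger opening in m.
Only numpy, scipy, OpenCV 4.12 (cv2) and the standard library are available. Lean on these libraries where they do the work, as an engineer would, in place of code of your own. Each camera call takes 0.05 s, during which the arm holds its last target.

## Working session

There is one attempt and no reset: what is moved stays moved. The work goes in short steps, Python scripts to look and compute and a shell command to move; the robot and the scene stay as the last step left them, time stands still between calls to the robot, and variables do not carry over. Pictures are saved under pics/ and viewed, and the job is handed in when it is done.

```bash
mkdir -p pics; ls; cat > h.py <<'E'
import numpy as np, cv2
from plant import sensors, viewer, r
def snap(n,f):
    s=sensors.get_state(); c=viewer.capture(n)
    cv2.imwrite('pics/'+f+'.png',cv2.cvtColor(c['img'],cv2.COLOR_RGB2BGR))
    d={k:np.array(v) for k,v in c.items()}
    np.savez('pics/'+f+'.npz',tcp=s['tcp_pos'],rot=s['eef_rot'],**d)
    return s,c
E
python3 - <<'E'
from h import *
for n in('scene','top','wrist'):
    s,c=snap(n,n+'0')
    print(n,{k:np.round(v,4).tolist() for k,v in c.items() if k!='img'})
print(sensors.get_state())
E
```

```text
pics
scene {'camera_matrix': [[447.2589, 0.0, 327.9591], [0.0, 447.2589, 234.6631], [0.0, 0.0, 1.0]], 'k1': -0.1002, 'camera_from_world': [[0.2028, 0.9792, -0.0087, -0.0535], [0.7228, -0.1557, -0.6733, -0.3665], [-0.6606, 0.1303, -0.7394, 1.2997], [0.0, 0.0, 0.0, 1.0]]}
top {'camera_matrix': [[571.1971, 0.0, 321.6153], [0.0, 571.1971, 253.9943], [0.0, 0.0, 1.0]], 'k1': -0.0545, 'camera_from_world': [[-0.0031, -0.9999, -0.0129, -0.046], [-0.9941, 0.0045, -0.1087, 0.5082], [0.1088, 0.0125, -0.994, 1.2791], [0.0, 0.0, 0.0, 1.0]]}
wrist {'camera_matrix': [[419.119, 0.0, 316.7694], [0.0, 419.119, 248.3201], [0.0, 0.0, 1.0]], 'k1': 0.0322, 'mount': [[0.0, -0.9642, -0.2652, 0.07], [1.0, -0.0001, 0.0003, 0.0005], [-0.0004, -0.2652, 0.9642, -0.1577], [0.0, 0.0, 0.0, 1.0]]}
{'time_s': 0.15, 'joints': array([ 9.17381894e+01,  2.05844097e+01,  6.44888850e-01, -1.43323617e-02,
       -7.01355332e+01, -1.65067108e+01]), 'qd': array([ 0.01826801, -0.18395135,  0.10385817,  0.01971877, -0.00739156,
        0.04566594]), 'joint_torque': array([-1.03629682e-03, -5.83273387e+01,  2.93295014e+01,  7.00117797e+00,
        8.86859576e-03, -1.04686369e-04]), 'tcp_pos': array([0.17200344, 0.65232921, 0.22580462]), 'eef_rot': array([ 1.79924211e+02, -8.40717380e-03, -1.47733948e+01]), 'contact_force': array([0.02208726, 0.10053397, 0.55300156]), 'moment': array([0.02264385, 0.00672471, 0.01301289]), 'gripper_width': 0.08778019144523425}
```

View pics/top0.png

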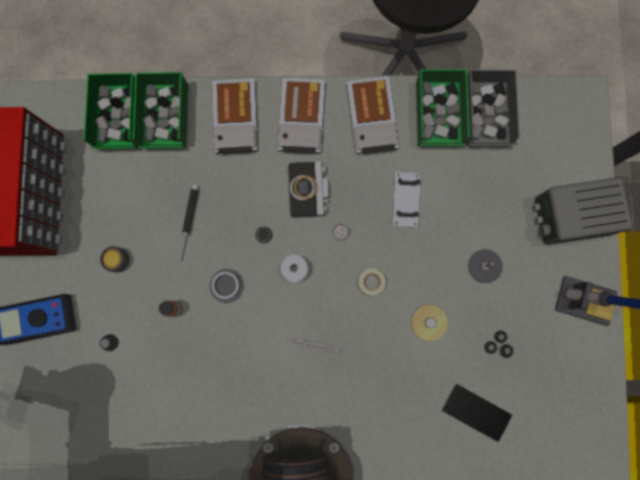

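View pics/scene0.png

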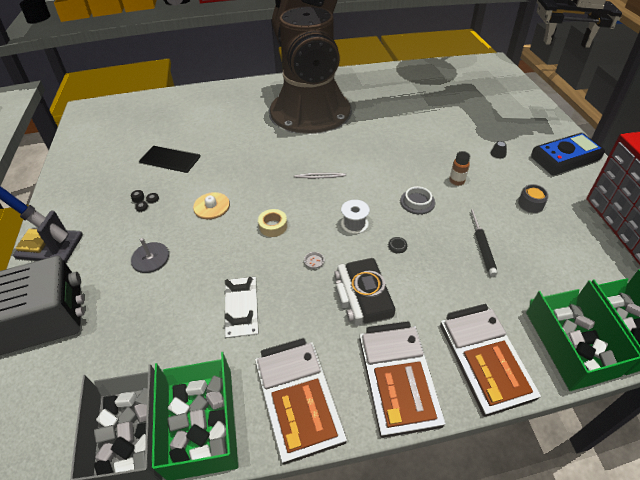

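View pics/wrist0.png

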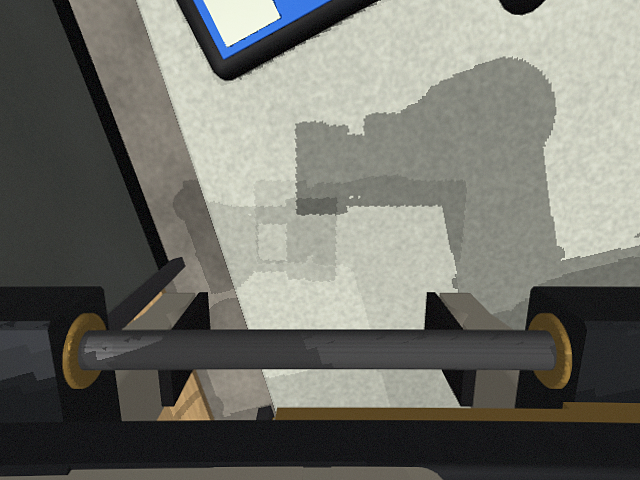

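The top view shows the reel at (294,268), tape (372,282), bottle (171,309), driver (190,222), well (226,285), spindle (486,266), hub (430,323), rest (407,199) and camera (308,188). The scene view confirms these. I'll zoom in and segment.

```bash
python3 - <<'E'
import cv2,numpy as np
im=cv2.imread('pics/top0.png')
def z(cx,cy,w=32):
    return cv2.resize(im[cy-w:cy+w,cx-w:cx+w],(260,260),interpolation=cv2.INTER_CUBIC)
a=np.hstack([z(294,268),z(372,282),z(171,309)]);b=np.hstack([z(486,266),z(430,323),z(226,285)])
cv2.imwrite('pics/zt.png',np.vstack([a,b]))
w=44
a=np.hstack([z(190,222,44),z(407,199,44)])
cv2.imwrite('pics/zt2.png',cv2.resize(a,(800,400)))
E
```

```text
(no output)
```

View pics/zt.png

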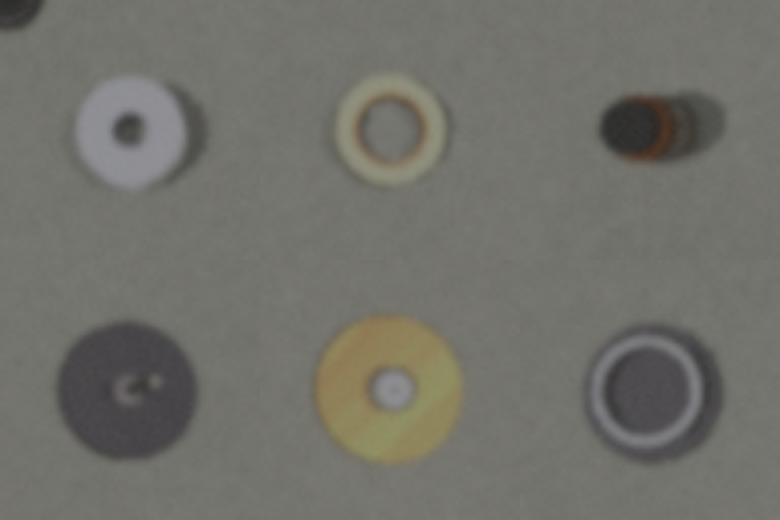

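View pics/zt2.png

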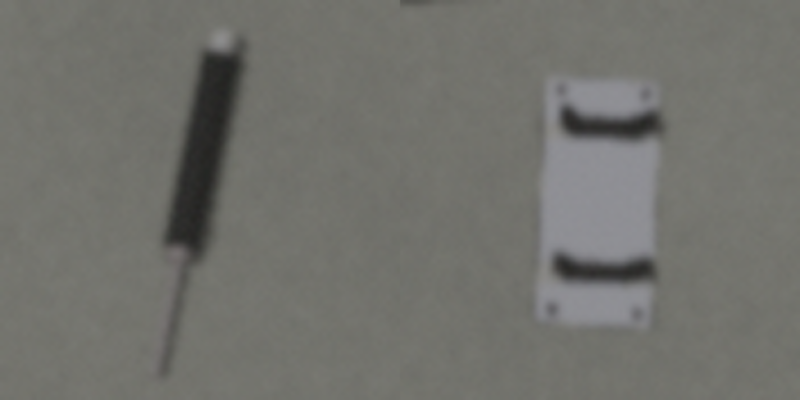

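```bash
cat > m.py <<'E'
import numpy as np,cv2
def cast(d,px,z):
    px=np.asarray(px,float).reshape(-1,1,2)
    n=cv2.undistortPoints(px,d['camera_matrix'],np.array([float(d['k1']),0,0,0,0])).reshape(-1,2)
    T=d['camera_from_world'];R=T[:3,:3];c=-R.T@T[:3,3]
    v=np.c_[n,np.ones(len(n))]@R
    return c+v*((z-c[2])/v[:,2])[:,None]
def circ(p):
    A=np.c_[2*p[:,:2],np.ones(len(p))];x=np.linalg.lstsq(A,(p[:,:2]**2).sum(1),rcond=None)[0]
    return x[0],x[1],np.sqrt(x[2]+x[0]**2+x[1]**2)
E
python3 - <<'E'
from m import *
d=np.load('pics/top0.npz');im=d['img'];S=4
hsv=cv2.cvtColor(im,cv2.COLOR_RGB2HSV)
print('bg',im[300,260],hsv[300,260])
def big(cx,cy,w):
    p=im[cy-w:cy+w,cx-w:cx+w]
    return cv2.resize(p,None,fx=S,fy=S,interpolation=cv2.INTER_CUBIC)
def contour(cx,cy,w,f):
    p=big(cx,cy,w).astype(int);h=cv2.cvtColor(p.clip(0,255).astype(np.uint8),cv2.COLOR_RGB2HSV).astype(int)
    m=f(p,h).astype(np.uint8)
    cs,_=cv2.findContours(m,cv2.RETR_EXTERNAL,cv2.CHAIN_APPROX_NONE)
    c=max(cs,key=cv2.contourArea).reshape(-1,2)
    return (c+0.5)/S-0.5+[cx-w,cy-w]
def V(p):return p.mean(2)
T={'reel':(294,268,22,lambda p,h:V(p)>143,.046,.030),
'tape':(372,282,22,lambda p,h:(p[...,0]-p[...,2]>16)&(V(p)>100),.024,.031),
'cap':(165,309,16,lambda p,h:(V(p)<75)&(p[...,0]-p[...,2]<14),.078,.0155),
'spindle':(486,266,24,lambda p,h:V(p)<98,.008,.04),
'hub':(430,323,26,lambda p,h:(p[...,0]-p[...,2]>20),.008,.042),
'well':(226,285,26,lambda p,h:V(p)>120,.023,.031)}
for k,(x,y,w,f,z,r) in T.items():
    c=contour(x,y,w,f);q=cast(d,c,z);(a,b,rr)=circ(q)
    res=np.hypot(q[:,0]-a,q[:,1]-b)-rr
    print(k,np.round([a,b,rr,r],4),'std',res.std().round(4),'dist',round(np.hypot(a,b),3))
# hub stub
c=contour(432,323,9,lambda p,h:(p[...,0]-p[...,2]<20)); print('stub',circ(cast(d,c,.027)))
c=contour(407,199,44,lambda p,h:V(p)>145)
bx=cv2.minAreaRect((cast(d,c,.005)[:,:2]*1000).astype(np.float32));print('rest',bx)
c=contour(190,215,30,lambda p,h:V(p)<75)
for z in(.009,.018):
  bx=cv2.minAreaRect((cast(d,c,z)[:,:2]*1000).astype(np.float32));print('driver',z,bx)
E
```

```text
bg [113 114 107] [ 34  16 114]
reel [0.475  0.0151 0.0257 0.03  ] std 0.0006 dist 0.475
tape [ 0.445  -0.1618  0.0282  0.031 ] std 0.0011 dist 0.474
cap [0.3852 0.2945 0.0146 0.0155] std 0.0008 dist 0.485
spindle [ 0.4809 -0.426   0.0407  0.04  ] std 0.0004 dist 0.642
hub [ 0.3515 -0.294   0.0425  0.042 ] std 0.0002 dist 0.458
well [0.4386 0.1747 0.0282 0.031 ] std 0.001 dist 0.472
stub (np.float64(0.35145082400974), np.float64(-0.29284542062810137), np.float64(0.011634113089033008))
rest ((628.9193725585938, -230.42408752441406), (6.802777290344238, 12.723356246948242), 30.199169158935547)
driver 0.009 ((612.7109985351562, 260.7091369628906), (22.245447158813477, 111.11474609375), 79.93798065185547)
driver 0.018 ((611.0245971679688, 258.4880676269531), (22.093448638916016, 110.3554458618164), 79.93799591064453)
```

```bash
python3 - <<'E'
from m import *
d=np.load('pics/top0.npz');im=d['img'];S=4
def contour(cx,cy,w,f):
    p=cv2.resize(im[cy-w:cy+w,cx-w:cx+w],None,fx=S,fy=S,interpolation=cv2.INTER_CUBIC).astype(int)
    m=f(p).astype(np.uint8)
    cs,_=cv2.findContours(m,cv2.RETR_EXTERNAL,cv2.CHAIN_APPROX_NONE)
    c=max(cs,key=cv2.contourArea).reshape(-1,2)
    return (c+0.5)/S-0.5+[cx-w,cy-w]
V=lambda p:p.mean(2)
for t in(120,125,130,135):
  print(t,'reel',np.round(circ(cast(d,contour(294,268,22,lambda p:V(p)>t),.046)),4),'well',np.round(circ(cast(d,contour(226,285,26,lambda p:V(p)>t-8),.023)),4))
  c=contour(407,199,36,lambda p:V(p)>t); h=cv2.convexHull((cast(d,c,.005)[:,:2]*1000).astype(np.float32))
  print('rest',cv2.minAreaRect(h))
for t in(8,10,12,14): print('tape',np.round(circ(cast(d,contour(372,282,22,lambda p:p[...,0]-p[...,2]>t),.024)),4))
for t in(60,75,85):
  q=cast(d,contour(190,215,30,lambda p:V(p)<t),.013)[:,:2]*1000
  print('driver',cv2.minAreaRect(q.astype(np.float32)))
# driver cap and tip from pixels
print(cast(d,[[195.5,186.5],[182.3,260]],.009))
E
```

```text
120 reel [0.4752 0.0154 0.0308] well [0.4396 0.1734 0.0673]
rest ((640.4013671875, -246.91017150878906), (63.51803970336914, 134.78187561035156), 85.3064956665039)
125 reel [0.4751 0.0153 0.03  ] well [0.4385 0.1746 0.0295]
rest ((640.140869140625, -246.7906951904297), (62.00776290893555, 131.99072265625), 85.25607299804688)
130 reel [0.4751 0.0152 0.0292] well [0.4385 0.1746 0.028 ]
rest ((639.1616821289062, -247.0780029296875), (59.433406829833984, 128.3520965576172), 85.90289306640625)
135 reel [0.4751 0.0152 0.0283] well [0.4424 0.147  0.0008]
rest ((641.8004760742188, -247.07601928710938), (57.560550689697266, 66.080322265625), 85.54116821289062)
tape [ 0.4446 -0.1613  0.0331]
tape [ 0.4446 -0.1613  0.0321]
tape [ 0.4446 -0.1614  0.0311]
tape [ 0.4444 -0.1614  0.0301]
driver ((612.879638671875, 259.9530029296875), (18.747346878051758, 103.97647857666016), 79.78218841552734)
driver ((611.9614868164062, 259.7220458984375), (22.177900314331055, 110.7772445678711), 79.93799591064453)
driver ((612.4569702148438, 259.59954833984375), (24.453659057617188, 119.93899536132812), 80.0855484008789)
[[0.67199527 0.25003409 0.009     ]
 [0.4974392  0.27718546 0.009     ]]
```

Every measured radius fits the sizes given, apart from small threshold effects. I'll do the bottle first and take a wrist check above it.

```bash
python3 -m handwheel '[2.6,-4.5,-1,0,0,0.1, 5.2,-9,-2,0,0,0.2, 7.8,-13.5,-3,0,0,0.258, 10.4,-18,-4,0,0,0.258, 13,-22.5,-5,0,0,0.258, 15.6,-27,-6,0,0,0.258, 18.2,-31.3,-7,0,0,0.258, 20,-34,-7.6,0,0,0.258]' 0 20
python3 - <<'E'
from h import *
s,c=snap('wrist','w1');print(s['tcp_pos'],s['eef_rot'])
E
```

```text
time_s: 0.95
tcp_pos: [0.3713, 0.3122, 0.1501]
eef_rot: [180.0, -0.0, 0.0]
contact_force: [1.2, 0.6, 0.5]
gripper_width: 0.0877
[0.37132049 0.3122225  0.15005748] [ 1.79951652e+02 -1.80184357e-02  3.90186852e-02]
```

View pics/w1.png

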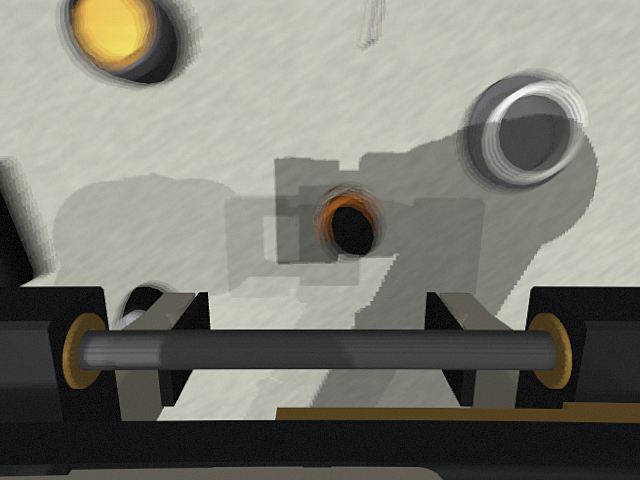

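Blurred wrist view: the cap is at about (352,232), the well ring at (530,130), and a black knob sits far left at (150,300). Checking the cap and well coordinates from a still picture.

```bash
cat >> m.py <<'E'
from scipy.spatial.transform import Rotation as Ro
def load(f):
    d=dict(np.load('pics/'+f+'.npz'))
    if 'mount' in d:
        T=np.eye(4);T[:3,:3]=Ro.from_euler('xyz',d['rot'],degrees=True).as_matrix();T[:3,3]=d['tcp']
        d['camera_from_world']=np.linalg.inv(T@d['mount'])
    return d
def big(m):
    cs,_=cv2.findContours(m.astype(np.uint8),cv2.RETR_EXTERNAL,cv2.CHAIN_APPROX_NONE)
    return max(cs,key=cv2.contourArea).reshape(-1,2)
def win(m,x0,x1,y0,y1):
    o=np.zeros_like(m,np.uint8);o[y0:y1,x0:x1]=m[y0:y1,x0:x1];return o
E
python3 - <<'E'
from h import *
from m import *
s,c=snap('wrist','w2');print(s['tcp_pos'],s['eef_rot'])
d=load('w2');im=d['img'].astype(int)
print(circ(cast(d,big(win(im.mean(2)<35,300,400,170,270)),.078)))
m=win(im.mean(2)>150,460,590,70,190)
E
```

```text
[0.37226269 0.30628615 0.14818015] [ 1.79722242e+02  1.33009242e-01 -1.27674797e-01]
(np.float64(0.38549186125765245), np.float64(0.2956626157391447), np.float64(0.015273728831936761))
```

View pics/w2.png

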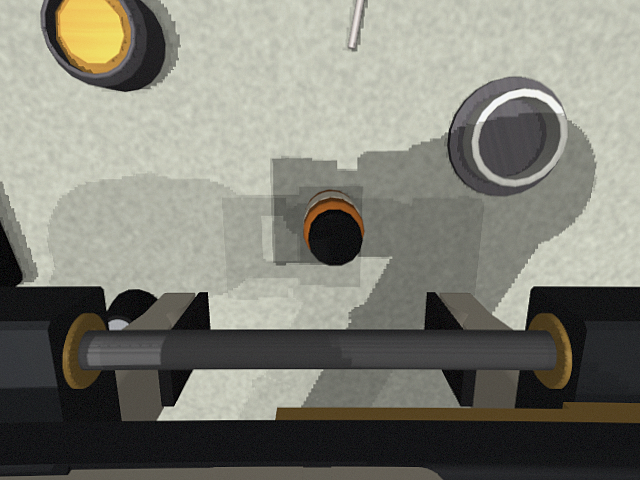

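The wrist reading gives the cap at (0.3855,0.2957), within 1.2 mm of the top view. Still view: cap (334,237), well ring centre near (518,137). I'll check the well, then descend over the bottle.

```bash
python3 - <<'E'
from m import *
d=load('w2');im=d['img'].astype(int)
print(im[137,562],im[137,470],im[60,250])
for t in (205,215,225): print(circ(cast(d,big(win(im.min(2)>t,465,570,85,190)),.023)))
q=big(win((im.mean(2)<110),445,560,75,196));print(circ(cast(d,cv2.convexHull(q).reshape(-1,2),.006)))
E
python3 -m handwheel '[1.3,-1.1,-2,0,0,0, 1.3,-1.1,-5,0,0,0, 1.3,-1.1,-8,0,0,0, 1.3,-1.1,-11,0,0,0, 1.3,-1.1,-12.2,0,0,0, 1.3,-1.1,-12.2,0,0,0, 1.3,-1.1,-12.2,0,0,0]'
```

```text
[186 185 179] [80 81 76] [197 200 186]
(np.float64(0.43914334668259575), np.float64(0.17461690503628088), np.float64(0.026993058649673548))
(np.float64(0.43894142437502454), np.float64(0.1745900557223537), np.float64(0.02712072153617336))
(np.float64(0.43886055648999867), np.float64(0.17457108331739135), np.float64(0.027130802360543386))
(np.float64(0.4369631012395409), np.float64(0.16630663494109268), np.float64(0.0272591146692059))
time_s: 1.75
tcp_pos: [0.3848, 0.2982, 0.0271]
eef_rot: [179.7, 0.1, -0.2]
contact_force: [0.0, -0.1, 1.0]
gripper_width: 0.0875
```

```bash
python3 -m handwheel '[0,-0.2,0,0,0,0, 0,-0.2,0,0,0,0, 0,-0.2,0,0,0,0, 0,-0.2,0,0,0,0, 0,-0.2,0,0,0,0, 0,-0.2,0,0,0,0, 0,-0.2,0,0,0,0, 0,-0.2,0,0,0,0]' 255 20
python3 -m handwheel '[0,0,0,0,0,0, 0,0,0,0,0,0]'
```

```text
time_s: 2.55
tcp_pos: [0.3848, 0.2962, 0.0271]
eef_rot: [179.7, 0.1, -0.2]
contact_force: [0.0, -0.4, 1.1]
gripper_width: 0.0377
time_s: 2.75
tcp_pos: [0.3848, 0.2962, 0.0271]
eef_rot: [179.7, 0.1, -0.2]
contact_force: [0.6, -1.1, 0.8]
gripper_width: 0.0372
```

Held (37.2 mm). Lift, carry over the well, and check there.

```bash
python3 -m handwheel '[0,0,2,0,0,0, 0,0,5,0,0,0, 1.4,-3,6,0,0,0, 2.8,-6,6,0,0,0, 4.2,-9.2,6,0,0,0, 5.4,-12.2,6,0,0,0, 5.4,-12.2,6,0,0,0, 5.4,-12.2,6,0,0,0]'
python3 -m handwheel '[0,0,0,0,0,0, 0,0,0,0,0,0]'
python3 - <<'E'
from h import *
s,c=snap('wrist','w3');print(s['tcp_pos'],s['eef_rot'],s['gripper_width'])
E
```

```text
time_s: 3.55
tcp_pos: [0.4389, 0.1735, 0.087]
eef_rot: [179.7, 0.1, -0.4]
contact_force: [0.3, 0.9, -1.3]
gripper_width: 0.0376
time_s: 3.75
tcp_pos: [0.4387, 0.1741, 0.0869]
eef_rot: [179.7, 0.1, -0.3]
contact_force: [-0.6, 0.1, -1.2]
gripper_width: 0.037
[0.43871656 0.17412774 0.08693801] [ 1.79739690e+02  1.20420774e-01 -3.03810083e-01] 0.0369652857144099
```

View pics/w3.png

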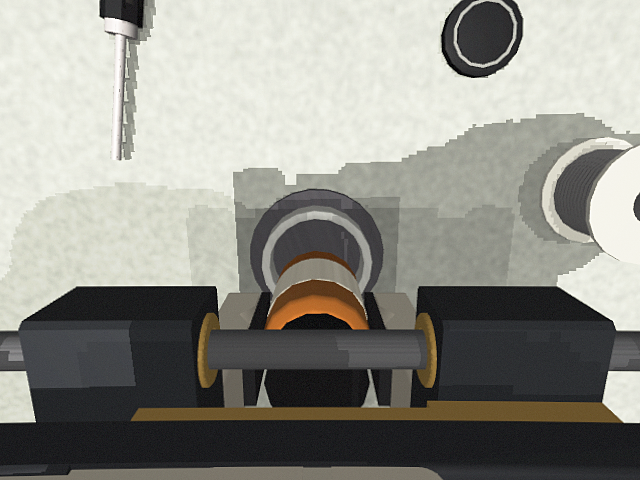

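The bottle (col 317) lines up with the ring (col 317). Lowering and releasing.

```bash
python3 -m handwheel '[0,0,-2,0,0,0, 0,0,-4,0,0,0, 0,0,-5,0,0,0, 0,0,-5.4,0,0,0, 0,0,-5.4,0,0,0, 0,0,-5.4,0,0,0]'
python3 -m handwheel '[0,0,0,0,0,0, 0,0,0,0,0,0, 0,0,0,0,0,0, 0,0,0,0,0,0, 0,0,0,0,0,0, 0,0,0,0,0,0]' 0
```

```text
time_s: 4.4
tcp_pos: [0.439, 0.1747, 0.0333]
eef_rot: [179.8, 0.1, -0.3]
contact_force: [-0.7, -0.8, -0.7]
gripper_width: 0.0376
time_s: 5.0
tcp_pos: [0.439, 0.1746, 0.0334]
eef_rot: [179.8, 0.1, -0.3]
contact_force: [-0.3, 0.0, -0.5]
gripper_width: 0.0799
```

```bash
python3 -m handwheel '[0,0,3,0,0,0, 0,0,7,0,0,0, 0,0,10,0,0,0, 0.5,-4,11,0,0,0, 1,-8.5,11,0,0,0, 1.5,-12,11,0,0,0, 1.9,-15.8,11,0,0,0, 1.9,-15.8,11,0,0,0]'
python3 -m handwheel '[0,0,0,0,0,0]'
python3 - <<'E'
from h import *
s,c=snap('wrist','w4');print(s['tcp_pos'],s['eef_rot'],s['gripper_width'])
E
```

```text
time_s: 5.8
tcp_pos: [0.4574, 0.0134, 0.1432]
eef_rot: [179.7, 0.1, -0.5]
contact_force: [0.5, 0.2, -0.8]
gripper_width: 0.0875
time_s: 5.9
tcp_pos: [0.4575, 0.0127, 0.1433]
eef_rot: [179.7, 0.1, -0.6]
contact_force: [0.2, 0.6, 0.1]
gripper_width: 0.0874
[0.45748571 0.01265271 0.14326588] [ 1.79744570e+02  1.21120340e-01 -5.93623672e-01] 0.08740711395943372
```

View pics/w4.png

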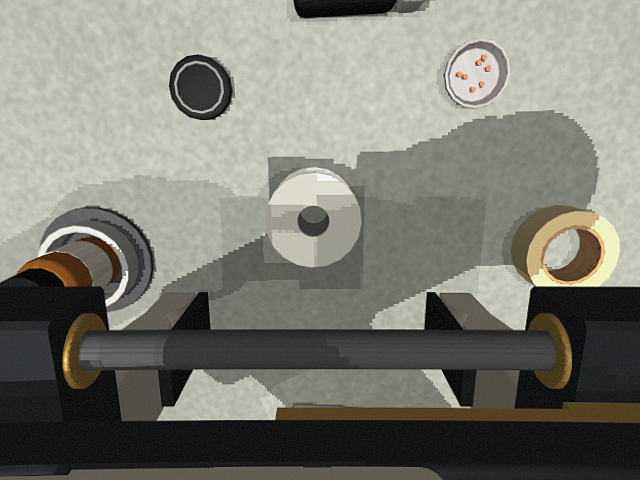

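The reel top is at (313,217) with its hole at (314,221). The tape top is at about (570,248). The bottle stands in the well at left.

```bash
python3 - <<'E'
from m import *
d=load('w4');im=d['img'].astype(int)
q=big(win(im.mean(2)<90,290,340,195,245)); print('hole',circ(cast(d,q,.046)))
h=cv2.cvtColor(d['img'],cv2.COLOR_RGB2HSV)
q=big(win((h[...,1]<45)&(im.mean(2)>138)&(im.mean(2)<260),266,364,168,268));print('flange',circ(cast(d,cv2.convexHull(q).reshape(-1,2),.046)))
hole=cast(d,[[574,255]],.024);print(hole)
E
```

```text
hole (np.float64(0.47446049137953294), np.float64(0.01410956889355125), np.float64(0.008258355787387))
flange (np.float64(0.4773657390900342), np.float64(0.016576516833970018), np.float64(0.03195346531410029))
[[ 0.44418327 -0.16348734  0.024     ]]
```

```bash
python3 -m handwheel '[1.0,0.2,-3,0,0,0, 1.75,0.2,-6,0,0,0, 1.75,0.2,-9,0,0,0, 1.75,0.2,-12,0,0,0, 1.75,0.2,-12.9,0,0,0, 1.75,0.2,-12.9,0,0,0, 1.75,0.2,-12.9,0,0,0]'
python3 -m handwheel '[0,0,0,0,0,0, 0,0,0,0,0,0, 0,0,0,0,0,0, 0,0,0,0,0,0, 0,0,0,0,0,0, 0,0,0,0,0,0, 0,0,0,0,0,0]' 255 30
```

```text
time_s: 6.65
tcp_pos: [0.4756, 0.0156, 0.0151]
eef_rot: [179.7, 0.1, -0.5]
contact_force: [0.2, -0.2, 0.2]
gripper_width: 0.0879
time_s: 7.35
tcp_pos: [0.4758, 0.0156, 0.0157]
eef_rot: [179.7, 0.1, -0.5]
contact_force: [-2.3, -0.4, 6.6]
gripper_width: 0.0603
```

```bash
python3 -m handwheel '[0,0,2,0,0,0, 0,0,6,0,0,0, 0,-2,10,0,0,0, 0,-6,10,0,0,0, 0.1,-10.5,10,0,0,0, 0.2,-15,10,0,0,0, 0.3,-20,10,0,0,0, 0.3,-24,10,0,0,0]'
python3 -m handwheel '[0.1,-4,0,0,0,0, 0.1,-8,0,0,0,0, 0.2,-11.5,0,0,0,0, 0.2,-14.5,0,0,0,0, 0.2,-14.5,0,0,0,0, 0.2,-14.5,0,0,0,0]'
python3 - <<'E'
from h import *
s,c=snap('wrist','w5');print(s['tcp_pos'],s['eef_rot'],s['gripper_width'],s['contact_force'])
E
```

```text
time_s: 8.15
tcp_pos: [0.478, -0.2265, 0.1153]
eef_rot: [179.8, 0.1, -0.5]
contact_force: [0.6, 0.2, -2.9]
gripper_width: 0.06
time_s: 8.75
tcp_pos: [0.4789, -0.3718, 0.1141]
eef_rot: [179.8, 0.2, -0.6]
contact_force: [0.7, 0.6, -3.8]
gripper_width: 0.0604
[ 0.47890235 -0.37182584  0.11410753] [179.83396294   0.19900592  -0.63007223] 0.060355426781108716 [ 0.69915918  0.601747   -3.82813357]
```

View pics/w5.png

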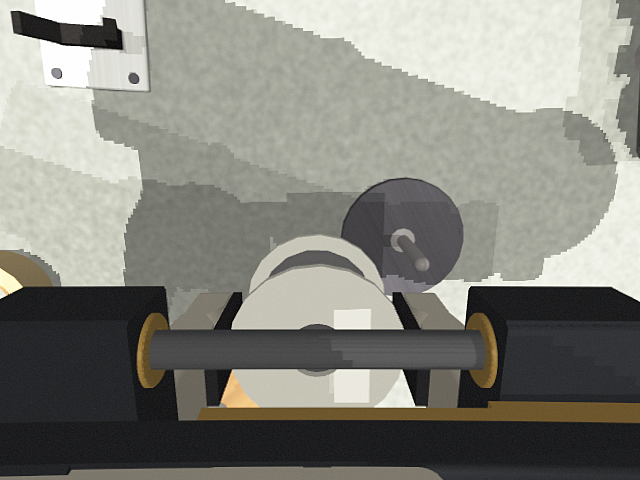

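Reel held upright; top at (316,325), hole near (316,345). Spindle disc centre near (403,237), post tip at (421,264).

```bash
python3 - <<'E'
from m import *
d=load('w5');im=d['img'].astype(int)
print('tip',cast(d,[[421,264]],.061),'foot',cast(d,[[402,240]],.008))
m=(im[...,2]-im[...,1]>2)&(im.mean(2)<115)
q=big(win(m,338,470,172,300));h=cv2.convexHull(q).reshape(-1,2);print(h.min(0),h.max(0));print('disc',circ(cast(d,h,.008)))
# reel top rim edges left/right at row 318
print(cast(d,[[231,325],[402,325]],.1444), cast(d,[[297,330],[337,330]],.1444))
h=big(win((im.mean(2)>120),225,405,262,328));l=[p for p in h if p[1]<300 and p[1]>264 and m.dtype is not None]
print(circ(cast(d,np.array([p for p in l if im[p[1]-3,p[0]].mean()<125]),.1444)))
E
```

```text
tip [[ 0.48143461 -0.42709446  0.061     ]] foot [[ 0.48082167 -0.42768055  0.008     ]]
[342 178] [462 284]
disc (np.float64(0.48291862985836836), np.float64(-0.42783464809246574), np.float64(0.03819808172041428))
[[ 0.4879079  -0.34367279  0.1444    ]
 [ 0.48720389 -0.40027324  0.1444    ]] [[ 0.4857872  -0.36544922  0.1444    ]
 [ 0.48562137 -0.37875129  0.1444    ]]
(np.float64(0.47336076931820054), np.float64(-0.3745917043735779), np.float64(0.036316352443645845))
```

```bash
python3 -m handwheel '[0.2,-3,0,0,0,0, 0.3,-5,-1,0,0,0, 0.3,-5.5,-2,0,0,0, 0.3,-5.5,-2.5,0,0,0, 0.3,-5.5,-2.5,0,0,0, 0.3,-5.5,-2.5,0,0,0]'
python3 - <<'E'
from h import *
s,c=snap('wrist','w6');print(s['tcp_pos'],s['eef_rot'],s['gripper_width'],s['contact_force'])
snap('scene','s6')
import cv2;im=cv2.imread('pics/s6.png');cv2.imwrite('pics/s6z.png',cv2.resize(im[130:330,60:260],(600,600)))
E
```

```text
time_s: 9.4
tcp_pos: [0.4821, -0.4255, 0.0892]
eef_rot: [179.8, 0.2, -0.5]
contact_force: [-0.1, -0.7, -3.8]
gripper_width: 0.0604
[ 0.4820949  -0.42546514  0.0892326 ] [179.84162546   0.21249049  -0.53114956] 0.060362928280781394 [-0.12215555 -0.74289223 -3.80076008]
```

View pics/w6.png

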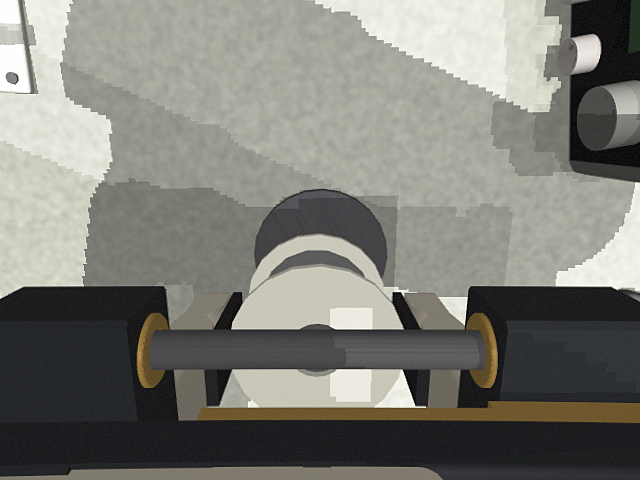

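View pics/s6z.png

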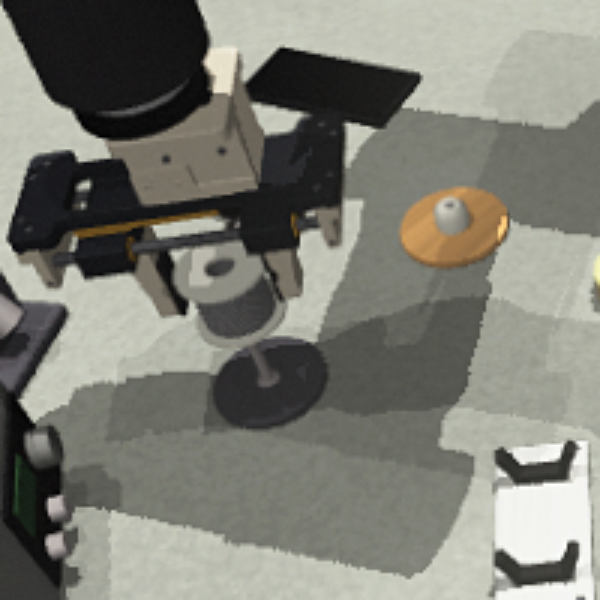

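The reel is over the post. In the wrist view the disc centre is at col 320 and the reel at col 317, about 1.5 mm apart. Lowering in two stages.

```bash
python3 -m handwheel '[0,-0.1,-1,0,0,0, 0,-0.1,-2,0,0,0, 0,-0.1,-3,0,0,0, 0,-0.1,-3,0,0,0]'
python3 -m handwheel '[0,0,-1,0,0,0, 0,0,-2,0,0,0, 0,0,-3,0,0,0, 0,0,-3.4,0,0,0, 0,0,-3.4,0,0,0, 0,0,-3.4,0,0,0]'
```

```text
time_s: 9.9
tcp_pos: [0.4812, -0.4259, 0.0575]
eef_rot: [179.9, 0.3, -0.5]
contact_force: [-0.6, 0.2, -2.8]
gripper_width: 0.0606
time_s: 10.5
tcp_pos: [0.481, -0.4258, 0.0237]
eef_rot: [179.9, 0.4, -0.5]
contact_force: [-2.9, 3.5, 2.2]
gripper_width: 0.0602
```

```bash
python3 -m handwheel '[0,0,0,0,0,0, 0,0,0,0,0,0, 0,0,0,0,0,0, 0,0,0,0,0,0, 0,0,0,0,0,0, 0,0,0,0,0,0, 0,0,0,0,0,0]' 0
python3 -m handwheel '[0,0,3,0,0,0, 0,0,7,0,0,0, 0,0,10,0,0,0, 0,0,12,0,0,0, 0,3,12,0,0,0, 0,6,12,0,0,0, 0,6,12,0,0,0]'
python3 - <<'E'
from h import *
s,c=snap('wrist','w7');print(s['tcp_pos'],s['eef_rot'],s['gripper_width'],s['contact_force'])
E
```

```text
time_s: 11.2
tcp_pos: [0.481, -0.4259, 0.0237]
eef_rot: [179.9, 0.3, -0.5]
contact_force: [-0.4, 0.4, -0.1]
gripper_width: 0.0876
time_s: 11.9
tcp_pos: [0.4808, -0.3634, 0.1442]
eef_rot: [179.9, 0.3, -0.4]
contact_force: [-0.4, -0.5, -0.3]
gripper_width: 0.088
[ 0.48081096 -0.36340365  0.14420806] [179.94923239   0.3133148   -0.44760349] 0.0880016332989974 [-0.36355165 -0.51781867 -0.30025824]
```

View pics/w7.png

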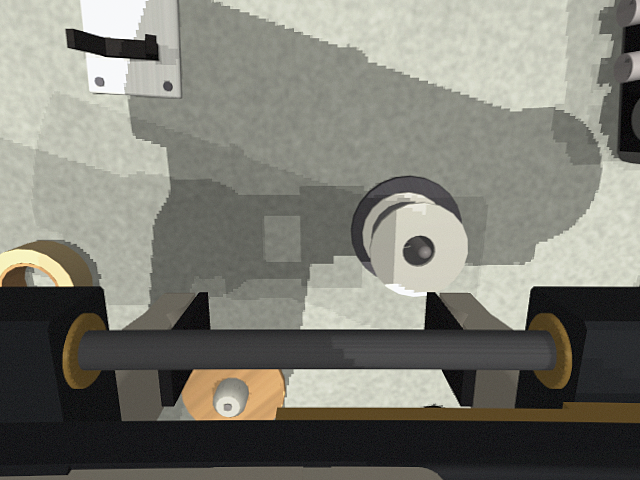

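The reel is flat on the base, hole at (418,251) with the post tip inside at (424,253). Now the tape.

```bash
python3 - <<'E'
from m import *
d=load('w7');print('reel',cast(d,[[418,251]],.054),'post',cast(d,[[424,253]],.062),'stub',cast(d,[[229,396]],.027))
E
python3 -m handwheel '[-0.5,4,0,0,0,0, -1.2,8,0,0,0,0, -2.5,12,0,0,0,0, -4,16.5,0,0,0,0, -5,20.2,0,0,0,0, -5,20.2,0,0,0,0, -5,20.2,0,0,0,0]'
python3 - <<'E'
from h import *
s,c=snap('wrist','w8');print(s['tcp_pos'],s['eef_rot'],s['gripper_width'],s['contact_force'])
E
```

```text
reel [[ 0.47982913 -0.42580696  0.054     ]] post [[ 0.48088244 -0.42743335  0.062     ]] stub [[ 0.35987316 -0.296929    0.027     ]]
time_s: 12.65
tcp_pos: [0.4318, -0.1623, 0.1448]
eef_rot: [179.9, 0.2, -0.3]
contact_force: [-0.2, -0.9, 0.2]
gripper_width: 0.088
[ 0.43177431 -0.16231841  0.14479173] [179.9012375    0.23506839  -0.30116167] 0.0879509277278485 [-0.17241325 -0.91518767  0.15767164]
```

View pics/w8.png

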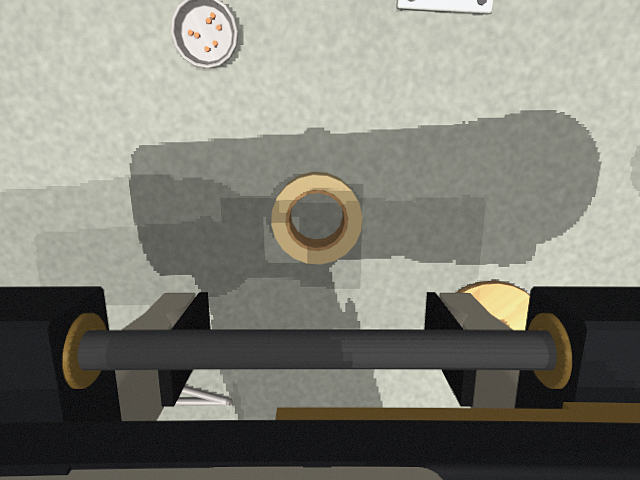

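The tape's top face is at about (317,219).

```bash
python3 - <<'E'
from m import *
d=load('w8');im=d['img'].astype(int)
q=big(win(im[...,0]-im[...,2]>30,255,380,160,280));print('outer',circ(cast(d,q,.024)),cast(d,[[317,219]],.024))
E
```

```text
outer (np.float64(0.4448140394123728), np.float64(-0.16248376685883315), np.float64(0.030818622484153676)) [[ 0.44514849 -0.162976    0.024     ]]
```

```bash
python3 -m handwheel '[1.3,0,-3.5,0,0,0, 1.3,0,-7,0,0,0, 1.3,0,-10.5,0,0,0, 1.3,0,-13,0,0,0, 1.3,0,-13.8,0,0,0, 1.3,0,-13.8,0,0,0, 1.3,0,-13.8,0,0,0]'
python3 -m handwheel '[0,0,0,0,0,0, 0,0,0,0,0,0, 0,0,0,0,0,0, 0,0,0,0,0,0, 0,0,0,0,0,0, 0,0,0,0,0,0, 0,0,0,0,0,0]' 255 15
```

```text
time_s: 13.4
tcp_pos: [0.4457, -0.1635, 0.0073]
eef_rot: [179.9, 0.2, -0.4]
contact_force: [-0.4, -0.7, 0.6]
gripper_width: 0.0876
time_s: 14.1
tcp_pos: [0.4461, -0.1634, 0.0079]
eef_rot: [179.9, 0.2, -0.4]
contact_force: [-0.8, 0.2, 7.1]
gripper_width: 0.0621
```

```bash
python3 -m handwheel '[0,0,2,0,0,0, 0,0,5,0,0,0, -3,-4,6,0,0,0, -6,-8,6,0,0,0, -9.3,-11.5,6,0,0,0, -9.3,-13,6,0,0,0, -9.3,-13,6,0,0,0, -9.3,-13,6,0,0,0]'
python3 -m handwheel '[0,0,0,0,0,0]'
python3 - <<'E'
from h import *
s,c=snap('wrist','w9');print(s['tcp_pos'],s['eef_rot'],s['gripper_width'],s['contact_force'])
snap('scene','s9');snap('top','t9')
im=cv2.imread('pics/s9.png');im2=cv2.imread('pics/t9.png');cv2.imwrite('pics/s9z.png',np.hstack([cv2.resize(im[130:250,150:270],(400,400)),cv2.resize(im2[280:370,385:475],(400,400))]))
E
```

```text
time_s: 14.9
tcp_pos: [0.3529, -0.2935, 0.0678]
eef_rot: [179.9, 0.2, -0.5]
contact_force: [-0.2, 0.1, -0.6]
gripper_width: 0.0624
time_s: 15.0
tcp_pos: [0.3532, -0.2929, 0.0677]
eef_rot: [179.9, 0.2, -0.4]
contact_force: [0.0, 0.3, -0.8]
gripper_width: 0.0619
[ 0.35318825 -0.29292419  0.06769119] [ 1.7989785e+02  1.7518100e-01 -4.3269611e-01] 0.06185920260940917 [ 0.0418577   0.3421138  -0.81420405]
```

View pics/w9.png

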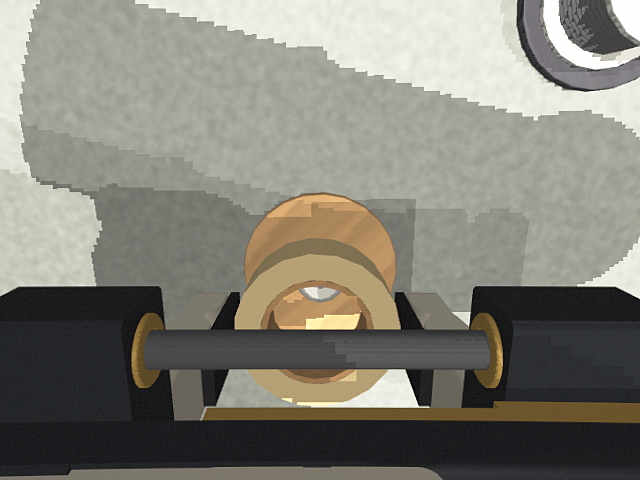

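View pics/s9z.png

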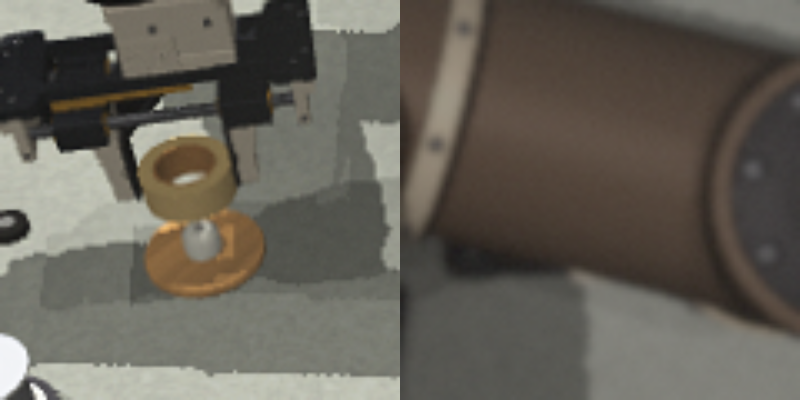

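Wrist view: the tape's top ring is centred near col 317 and the hub disc behind it at col 320. Fitting both arcs.

```bash
python3 - <<'E'
from m import *
d=load('w9');im=d['img'].astype(int)
m=win(im[...,0]-im[...,2]>30,225,410,185,286)
# hub upper arc: first mask pixel by column, and leftmost/rightmost above row 265
P=[]
for c in range(255,390,3):
    r=np.where(m[:,c])[0]
    if len(r): P.append((c,r[0]))
for r in range(215,262,3):
    k=np.where(m[r])[0]
    if len(k): P+= [(k[0],r),(k[-1],r)]
P=np.array(P);q=cast(d,P,.008);f=circ(q);print('hub',f,(np.hypot(q[:,0]-f[0],q[:,1]-f[1])-f[2]).std())
# tape hole far-edge: circle hand points (inner rim top)
T=np.array([(236,325),(399,325),(241,300),(394,300)]);print(cast(d,T,.0838))
# outer: shade edge along columns between hub (orange) and tape (tan dark): find by R-B drop
for c in (285,300,317,334,350):
    col=im[235:275,c];g=col.mean(1);print(c,235+np.argmax(np.abs(np.diff(g))),end=' ')
E
```

```text
hub (np.float64(0.3520113411542779), np.float64(-0.29485247030643336), np.float64(0.04089735256205134)) 0.0001902416690572716
[[ 0.35518541 -0.26340575  0.0838    ]
 [ 0.35468013 -0.32338809  0.0838    ]
 [ 0.36503614 -0.2657758   0.0838    ]
 [ 0.36457667 -0.32115414  0.0838    ]]
285 259 300 255 317 254 334 255 350 261
```

```bash
python3 -m handwheel '[0,-0.1,-1,0,0,0, 0,-0.1,-2,0,0,0, 0,-0.1,-3,0,0,0, 0,-0.1,-4,0,0,0, 0,-0.1,-4.8,0,0,0, 0,-0.1,-5.2,0,0,0, 0,-0.1,-5.2,0,0,0, 0,-0.1,-5.2,0,0,0]'
python3 -m handwheel '[0,0,0,0,0,0, 0,0,0,0,0,0]'
```

```text
time_s: 15.95
tcp_pos: [0.3533, -0.2939, 0.0155]
eef_rot: [179.9, 0.2, -0.4]
contact_force: [0.0, 0.9, -1.1]
gripper_width: 0.0622
time_s: 16.15
tcp_pos: [0.3534, -0.2939, 0.0155]
eef_rot: [179.9, 0.2, -0.4]
contact_force: [0.9, -0.1, -0.2]
gripper_width: 0.0623
```

```bash
python3 -m handwheel '[0,0,0,0,0,0, 0,0,0,0,0,0, 0,0,0,0,0,0, 0,0,0,0,0,0, 0,0,0,0,0,0, 0,0,0,0,0,0, 0,0,0,0,0,0]' 0
python3 -m handwheel '[0,0,3,0,0,0, 0,0,7,0,0,0, 0,0,11,0,0,0, 3,4,12,0,0,0, 6,8,12,0,0,0, 8,12,12,0,0,0, 8,16,12,0,0,0]'
python3 -m handwheel '[2,4.5,0,0,0,0, 4,9,0,0,0,0, 6,13.5,0,0,0,0, 8,18,0,0,0,0, 10,22.5,0,0,0,0, 12,27,0,0,0,0, 14,31.5,0,0,0,0, 15,36,0,0,0,0]'
python3 - <<'E'
from h import *
snap('top','t10');snap('scene','s10')
a=cv2.imread('pics/s10.png');b=cv2.imread('pics/t10.png')
cv2.imwrite('pics/z10.png',np.hstack([cv2.resize(a[130:250,150:270],(400,400)),cv2.resize(b[280:370,385:475],(400,400))]))
E
```

```text
time_s: 16.85
tcp_pos: [0.3534, -0.2939, 0.0155]
eef_rot: [179.9, 0.2, -0.4]
contact_force: [-0.1, 0.0, -0.4]
gripper_width: 0.0878
time_s: 17.55
tcp_pos: [0.4358, -0.1322, 0.1359]
eef_rot: [179.9, 0.1, -0.4]
contact_force: [-0.2, 0.8, -0.2]
gripper_width: 0.0878
time_s: 18.35
tcp_pos: [0.5867, 0.2298, 0.1355]
eef_rot: [179.9, 0.1, -0.4]
contact_force: [-0.1, -0.5, 0.3]
gripper_width: 0.0879
```

View pics/z10.png

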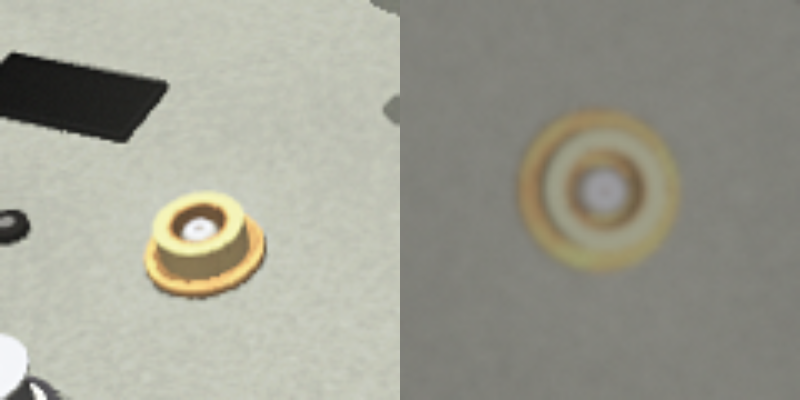

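View pics/t10.png

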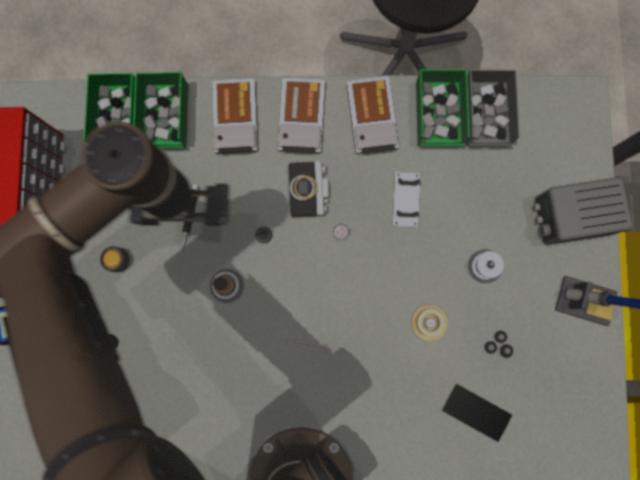

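The tape sits flat on the hub with the stub in its hole. The reel and bottle look right too. Now the driver.

```bash
python3 -m handwheel '[0.5,3,0,0,0,-0.1, 0.5,3,0,0,0,-0.162, 0.5,3,0,0,0,-0.162]'
python3 - <<'E'
from h import *
s,c=snap('wrist','w11');print(s['tcp_pos'],s['eef_rot'],s['gripper_width'])
E
```

```text
time_s: 18.75
tcp_pos: [0.5916, 0.2631, 0.1342]
eef_rot: [179.8, 0.1, -9.4]
contact_force: [0.1, 0.2, -0.0]
gripper_width: 0.0878
[0.59162751 0.26310799 0.13424585] [ 1.79838906e+02  1.01390515e-01 -9.44503729e+00] 0.08782116606664166
```

View pics/w11.png

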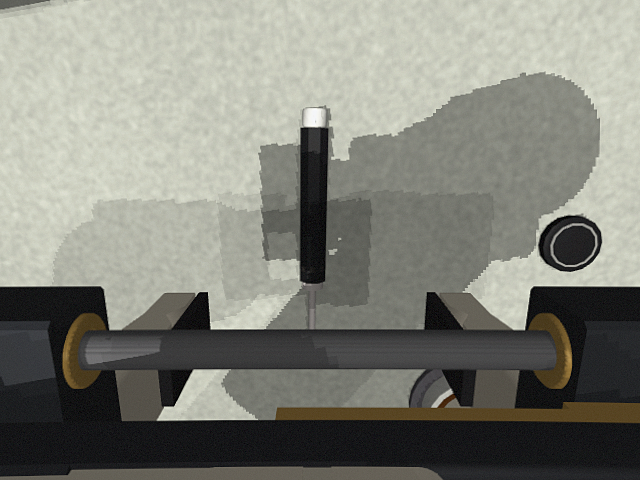

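The handle runs from (314,127) to (312,283), with the cap end at (315,107). It lines up with the jaws to within about 1°.

```bash
python3 - <<'E'
from m import *
d=load('w11')
q=cast(d,[[314,127],[312,283],[315,107]],.014);print(q,np.linalg.norm(q[0]-q[1]),(q[0]+q[1])/2,np.degrees(np.arctan2(q[0,1]-q[1,1],q[0,0]-q[1,0])))
E
```

```text
[[0.66404421 0.25205    0.014     ]
 [0.56045402 0.27089796 0.014     ]
 [0.67575369 0.24944396 0.014     ]] 0.10529090363071311 [0.61224911 0.26147398 0.014     ] -10.312011122813967
```

```bash
python3 -m handwheel '[2,-0.2,-3,0,0,-0.013, 2.05,-0.2,-6.5,0,0,-0.013, 2.05,-0.2,-10,0,0,-0.013, 2.05,-0.2,-12.5,0,0,-0.013, 2.05,-0.2,-13,0,0,-0.013, 2.05,-0.2,-13,0,0,-0.013, 2.05,-0.2,-13,0,0,-0.013]'
python3 -m handwheel '[0,0,0,0,0,0, 0,0,0,0,0,0, 0,0,0,0,0,0, 0,0,0,0,0,0, 0,0,0,0,0,0, 0,0,0,0,0,0, 0,0,0,0,0,0, 0,0,0,0,0,0]' 255 20
python3 -m handwheel '[0,0,0,0,0,0, 0,0,0,0,0,0]'
```

```text
time_s: 19.5
tcp_pos: [0.6131, 0.2608, 0.0061]
eef_rot: [179.9, 0.0, -10.1]
contact_force: [-0.3, 0.6, 1.8]
gripper_width: 0.0876
time_s: 20.3
tcp_pos: [0.613, 0.2608, 0.006]
eef_rot: [179.9, 0.0, -10.1]
contact_force: [-0.6, 0.5, 0.2]
gripper_width: 0.0293
time_s: 20.5
tcp_pos: [0.613, 0.2608, 0.0059]
eef_rot: [179.9, 0.0, -10.1]
contact_force: [0.2, 0.8, -0.2]
gripper_width: 0.0172
```

```bash
python3 -m handwheel '[0,0,3,0,0,0, 0,0,7,0,0,0, 0,-2,11,0,0,0, 0.3,-6,12,0,0,0, 0.6,-10.5,12,0,0,0.03, 1,-15,12,0,0,0.06, 1.2,-20,12,0,0,0.094, 1.4,-25,12,0,0,0.094]'
python3 -m handwheel '[0.3,-4.5,0,0,0,0, 0.6,-9,0,0,0,0, 0.8,-13.5,0,0,0,0, 1.1,-18,0,0,0,0, 1.3,-22,0,0,0,0, 1.3,-24,0,0,0,0, 1.3,-25.5,0,0,0,0, 1.3,-25.5,0,0,0,0]'
python3 - <<'E'
from h import *
s,c=snap('wrist','w12');print(s['tcp_pos'],s['eef_rot'],s['gripper_width'])
snap('scene','s12');a=cv2.imread('pics/s12.png');cv2.imwrite('pics/s12z.png',cv2.resize(a[200:360,170:330],(600,600)))
E
```

```text
time_s: 21.3
tcp_pos: [0.6267, 0.0093, 0.126]
eef_rot: [179.9, 0.0, -4.6]
contact_force: [2.0, -0.8, -1.0]
gripper_width: 0.0177
time_s: 22.1
tcp_pos: [0.6392, -0.2473, 0.1255]
eef_rot: [179.9, 0.1, -4.7]
contact_force: [-0.3, -0.8, -1.1]
gripper_width: 0.0173
[ 0.63920898 -0.24732813  0.12552335] [ 1.79917385e+02  5.04272873e-02 -4.67896129e+00] 0.017336209862018285
```

View pics/w12.png

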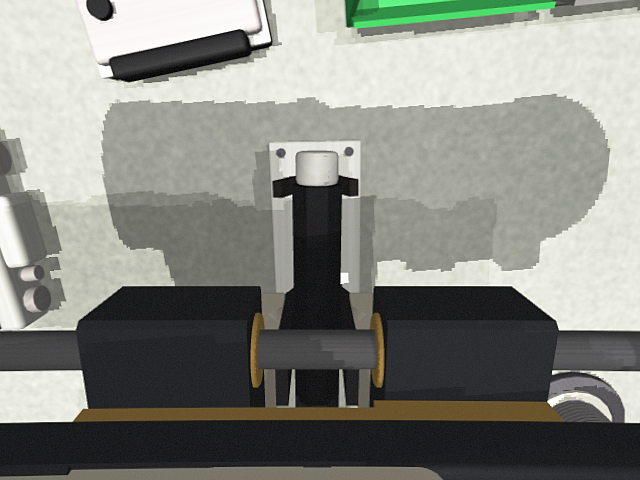

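View pics/s12z.png

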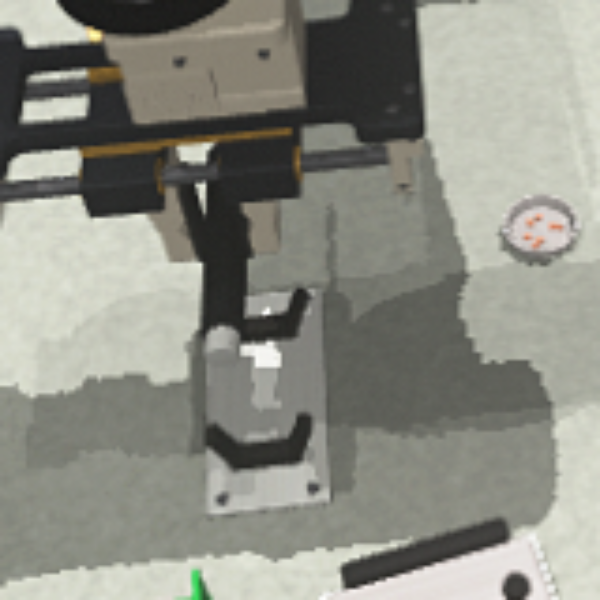

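The driver is aligned: cap col 316, plate screw-hole midpoint col 315. Checking the rest's x from the plate's far edge (row 141) before lowering.

```bash
python3 - <<'E'
from m import *
d=load('w12');e=cast(d,[[269,142.5],[361,140.5]],.005);m=e.mean(0);u=np.array([np.cos(-.082),np.sin(-.082)]);print(e,np.linalg.norm(e[0]-e[1]),'centre',m[:2]-.065*u)
# cap: width 20mm? location if axis at tcp+3mm
print(cast(d,[[316,150],[316,187]],.1255+.003+.006))
E
```

```text
[[ 0.7052387  -0.22246704  0.005     ]
 [ 0.70166154 -0.28141157  0.005     ]] 0.05905297944522296 centre [ 0.63866853 -0.24661528]
[[ 0.70321375 -0.25259228  0.1345    ]
 [ 0.69055152 -0.25154987  0.1345    ]]
```

Rest at about (0.639,-0.247), driver origin at about (0.639,-0.247): aligned. Lowering.

```bash
python3 -m handwheel '[0,0,-2.5,0,0,0, 0,0,-5,0,0,0, 0,0,-7,0,0,0, 0,0,-8.5,0,0,0, 0,0,-9.5,0,0,0, 0,0,-10.2,0,0,0, 0,0,-10.5,0,0,0, 0,0,-10.5,0,0,0]'
python3 -m handwheel '[0,0,0,0,0,0, 0,0,0,0,0,0]'
```

```text
time_s: 23.0
tcp_pos: [0.6397, -0.2453, 0.0209]
eef_rot: [179.9, 0.0, -4.6]
contact_force: [0.2, -0.7, -0.6]
gripper_width: 0.0176
time_s: 23.2
tcp_pos: [0.6402, -0.2455, 0.0217]
eef_rot: [179.9, -0.1, -4.6]
contact_force: [0.9, -0.5, -0.6]
gripper_width: 0.0175
```

```bash
python3 -m handwheel '[0,-0.1,-0.2,0,0,0, 0,-0.1,-0.2,0,0,0, 0,-0.1,-0.2,0,0,0]'
python3 -m handwheel '[0,0,0,0,0,0, 0,0,0,0,0,0, 0,0,0,0,0,0, 0,0,0,0,0,0, 0,0,0,0,0,0, 0,0,0,0,0,0, 0,0,0,0,0,0, 0,0,0,0,0,0]' 0
python3 -m handwheel '[0,0,3,0,0,0, 0,0,7,0,0,0, 0,0,11,0,0,0, 0,0,14,0,0,0, -4,0,15,0,0,0, -8,0,15,0,0,0, -8,0,15,0,0,0]'
python3 - <<'E'
from h import *
s,c=snap('wrist','w13');print(s['tcp_pos'],s['eef_rot'],s['gripper_width'])
snap('scene','s13')
E
```

```text
time_s: 23.5
tcp_pos: [0.6404, -0.2467, 0.0199]
eef_rot: [179.9, -0.1, -4.6]
contact_force: [-0.2, -0.4, 0.2]
gripper_width: 0.0178
time_s: 24.3
tcp_pos: [0.6404, -0.2466, 0.02]
eef_rot: [179.9, -0.1, -4.6]
contact_force: [-0.0, 0.1, 0.0]
gripper_width: 0.0763
time_s: 25.0
tcp_pos: [0.5561, -0.2464, 0.1709]
eef_rot: [180.0, -0.1, -4.7]
contact_force: [1.0, -0.5, -0.1]
gripper_width: 0.0877
[ 0.55612311 -0.24639726  0.17087816] [ 1.79973897e+02 -5.83919003e-02 -4.65019272e+00] 0.08767443503033776
```

View pics/w13.png

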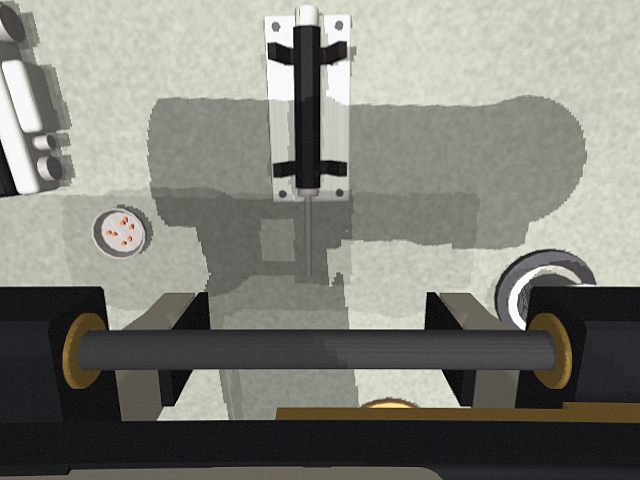

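View pics/s13.png

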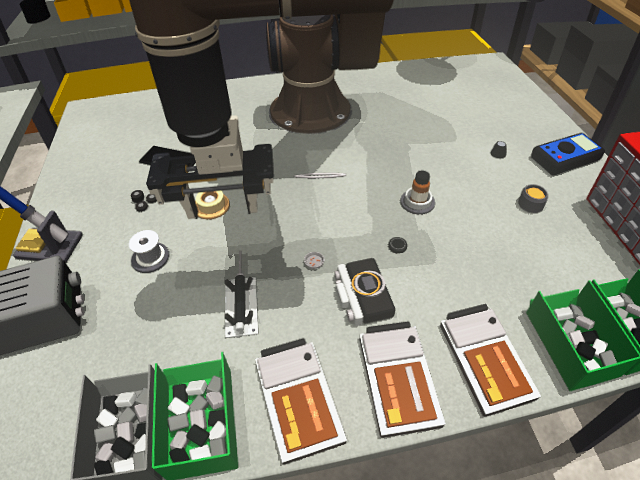

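The driver lies in both forks, handle from (308,26) to (307,190). Final numeric checks, using t10 for the reel, tape and bottle.

```bash
python3 - <<'E'
from m import *
d=load('w13');q=cast(d,[[308,26],[307,190]],.028);print('driver',q.mean(0),np.linalg.norm(q[0]-q[1]),np.degrees(np.arctan2(*(q[0]-q[1])[[1,0]])))
e=cast(d,[[265.5,15],[350,13],[271,201],[350,200]],.005);print('plate',e.mean(0))
d=load('t10');S=4
def con(cx,cy,w,f):
    p=cv2.resize(d['img'][cy-w:cy+w,cx-w:cx+w],None,fx=S,fy=S,interpolation=cv2.INTER_CUBIC).astype(int)
    return (big(f(p))+.5)/S-.5+[cx-w,cy-w]
V=lambda p:p.mean(2)
print('reel',circ(cast(d,con(488,265,20,lambda p:V(p)>125),.054)))
print('cap',circ(cast(d,con(220,283,10,lambda p:V(p)<60),.084)))
print('tape',circ(cast(d,con(431,323,19,lambda p:(p[...,1]>133)),.032)))
a=cv2.imread('pics/scene0.png')[255:330,330:400].astype(int);b=cv2.imread('pics/s13.png')[255:330,330:400].astype(int)
print('camera img diff',np.abs(a-b).mean(), cv2.phaseCorrelate(a.mean(2),b.mean(2)))
E
```

```text
driver [ 0.63963779 -0.24724745  0.028     ] 0.1052419306725312 -5.380127382446239
plate [ 0.64019172 -0.24808797  0.005     ]
reel (np.float64(0.4839872448294276), np.float64(-0.4248211329493721), np.float64(0.0446081828518401))
cap (np.float64(0.4380387533980169), np.float64(0.17012872166161921), np.float64(0.017930575270934637))
tape (np.float64(0.3503392447801359), np.float64(-0.29380536195230716), np.float64(0.03823332698514544))
camera img diff 14.247936507936508 ((0.044817068700218954, 0.48000249084759616), 0.9792744915057304)
```

```bash
python3 - <<'E'
from m import *
a=cv2.imread('pics/s13.png')
cv2.imwrite('pics/z13.png',np.hstack([cv2.resize(a[y:y+70,x:x+70],(400,400),interpolation=cv2.INTER_CUBIC) for x,y in((385,155),(115,220))]))
d=load('s13')
p=np.array([[.4388,.1746,z] for z in(.084,.006)]+[[.481,-.4265,.054],[.481,-.4265,.008]])
T=d['camera_from_world'];c=p@T[:3,:3].T+T[:3,3];print(cv2.projectPoints(c,np.zeros(3),np.zeros(3),d['camera_matrix'],np.array([float(d['k1']),0,0,0,0]))[0].reshape(-1,2).round(1))
E
```

```text
[[422.1 173.7]
 [417.3 199.8]
 [142.6 240.2]
 [149.4 254.8]]
```

View pics/z13.png

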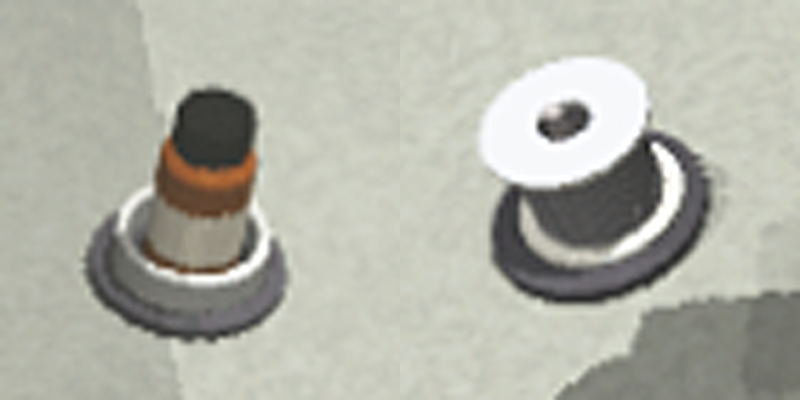

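The bottle and reel match their predicted seated positions: cap top predicted at crop (212,107) and seen at about (214,105); reel top predicted at (558,115) and seen at about (564,120). Handing in.

```bash
python3 - <<'E'
from h import *
s=sensors.get_state();print(s['time_s'],s['gripper_width'],s['contact_force']);print(r.close_job())
E
```

```text
25.1 0.08784911871552871 [ 1.10764422 -0.00628829 -0.03051735]
the job is handed in; nothing more can be done
None
```

I put the bottle, reel, tape and screwdriver in their holders, in that order. I released each one, backed the gripper clear, and handed the job in at 25.1 s of the 104 s allowed. No verdict was reported.

**What the last checks showed**
- **Screwdriver:** it lies in both forks. Its centre measured about 1 mm from the rest's, and it is within 1° of the rest's direction.
- **Reel:** it is flat on its base. In the scene view its top is about 1 pixel from where a seated reel should appear. A wrist-camera reading put it about 2 mm from the post.
- **Bottle:** it stands upright in its well, and its cap top is within about half a pixel of the seated prediction.
- **Tape:** it lies flat on its stand with the stub in its hole.
- **Camera:** it still looks in place. The image comparison gave a shift of about 0.5 pixel, which I put down to changed shadows.

**Checks that failed or disagreed**
- The last automatic circle fits for the reel, tape and bottle cap in the top view gave wrong radii, because the masks picked up too much. I did not use their positions. The cap fit read about 4.5 mm from the well's centre. I relied instead on the other views and on how little each object can move in its holder (6 to 7 mm).
- During the grips on the reel and tape there was a brief upward force of about 7 N, well under the limits.

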